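# Sort out the plunger cutters with slack springs

## Robot

A 6-joint arm with a two-finger parallel gripper is mounted at the origin on the work surface. World frame = base frame: x ahead of the robot, y to its left, z up, the work surface at z = 0. Lengths are in mm, angles in rad, forces in N, time in s.
With the tool pointing down it reaches from about 350 to 975 mm from the base axis. Payload 7.1 kg.
Tool frame: the origin (TCP) lies on the centre line of the jaws, within the pads' length; the fingertips stand r.nose_length ahead of it and the grasp point (between the pads) lies 8 mm behind it (r.nose_length is the distance from the TCP to the fingertips, in mm); z points along the fingers, y is the direction in which the jaws open and shut (so a half turn about z gives the same grasp; the last joint's range is limited). The gripper opens to 88 mm and grips with 3 to 60 N. Pads are 20 mm wide; open, the fingers measure 115 mm over their backs; the gripper's body (75 mm by 178 mm) begins 61 mm behind the grasp point.
Start: joints at [-1.229, 0.423, 1.63, -0, 1.089, -0.019], TCP at [220.656, -584.736, 233.675] pointing down, gripper open.
Joint ranges: [-3, 3], [-0.9, 2.11], [0.09, 2.58], [-1.31, 4.45], [0.11, 2.69], [-2.54, 2.54]. Speed limits (rad/s): [2.39, 2.39, 3.01, 3.14, 3.14, 3.14].

## Interface

Orientations are given as a unit quaternion [x, y, z, w].
In Python, from cell import r gives the robot as it stands.
- The arm moves only by the tool carry_out, never from a script. Its argument "steps" is a list that holds one entry, the list of rows, each a list of 5 numbers: the opening, from -1 (shut) to 1 (fully open), so that 0 is half open, then the shift along the tool's x, y, z scaled (see below), then the turn about the tool's z scaled (see below). A call has 1 to 8 rows; each row is the pose to reach, as a shift and turn from the pose commanded when the call began, along the tool's axes at that moment, turning the shorter way round; what a row does not reach only later rows make up. The controller multiplies each number of a shift by 100 cm and each number of a turn by 360 degrees. A row lasts 1/10 s, in which the tool goes at most 50 mm and 8.59 degrees, less where a joint would pass 70% of its speed; a pose out of reach is approached as far as the arm can. A call with a number of a shift or a turn outside -1 to 1 is refused whole. A call with a gripper value outside its range is refused whole. The fingers move at their own pace and stop on an object; "squeeze" is the grip in N (left out, the last holds). Time passes only in rows, so rows that repeat a pose let the fingers close. It gives the time, the measured TCP pose, the force and the opening at its end, in the units of the state.
- r.read_state(): the state, without advancing time (a new reading comes with each control period).
- r.read_camera(name): name is "scene" or "top" or "wrist"; returns a dict with "img" (420x560x3 uint8, blue, green, red), "intrinsics" (3x3 intrinsics, pixels), "position" and "orientation" of the camera in the world; the wrist camera has in their place "tool_from_camera" (4x4, takes a point from camera to tool coordinates, whose origin is the TCP and whose axes are the flange's). Camera axes: x right, y down, z forward; pixel columns grow to the right and rows downward; lengths in mm; the calibration is good to about 2 mm. A picture is of the moment at which its call begins: read the wrist's pose just before it. There is no depth.
- r.finish_job(): hands the job in, once; it reports no verdict.
The state is a dict: "time_s": time; "q": joint angles; "qd": joint speeds; "joint_efforts": joint torques, N m; "tool_pos": TCP position; "ee_rot": TCP orientation; "contact_force": force on the tool from outside, world axes, zero at the start; "torque": the same for the moment, N m; "grip_width": opening from 0.0 (shut) to 1.0 (fully open).
Only numpy, scipy, OpenCV 4.12 (cv2) and the standard library are available. Lean on these libraries where they do the work, as an engineer would, in place of code of your own. Each camera call takes 0.05 s, during which the arm holds its last target.

## Task

Two of the four plunger cutters on the dark tray have gone slack in the spring. Find out which by pressing their knobs down about 8 mm with the fingers and feeling how hard the springs push back, gently and without ramming a plunger onto its stop; then stand the two slack cutters upright in the empty white pan, setting them down softly. Leave the two sound ones standing on the tray and do not disturb the tools around them.

Things in the scene. Friction and masses are not known exactly. Their poses are not given: they have to be found in the camera images.
- cutter_a_mid (a point): one of four look-alike plunger cutters on the tray: steel skirt 50 mm across at the foot, white flange 53 mm, white neck 29 mm, bare coil spring, on top a round grey knob 34 mm across, 18 mm tall, to press or lift by. 84 mm tall, 0.09 kg. The point is on its axis half-way up: 42 mm above the foot, 42 mm below the top of the raised knob; the knob's middle is 33 mm above it. z up its axis
- cutter_b_mid (a point): one of four look-alike plunger cutters on the tray: steel skirt 50 mm across at the foot, white flange 53 mm, white neck 29 mm, bare coil spring, on top a round grey knob 34 mm across, 18 mm tall, to press or lift by. 84 mm tall, 0.09 kg. The point is on its axis half-way up: 42 mm above the foot, 42 mm below the top of the raised knob; the knob's middle is 33 mm above it. z up its axis
- cutter_c_mid (a point): one of four look-alike plunger cutters on the tray: steel skirt 50 mm across at the foot, white flange 53 mm, white neck 29 mm, bare coil spring, on top a round grey knob 34 mm across, 18 mm tall, to press or lift by. 84 mm tall, 0.09 kg. The point is on its axis half-way up: 42 mm above the foot, 42 mm below the top of the raised knob; the knob's middle is 33 mm above it. z up its axis
- cutter_d_mid (a point): one of four look-alike plunger cutters on the tray: steel skirt 50 mm across at the foot, white flange 53 mm, white neck 29 mm, bare coil spring, on top a round grey knob 34 mm across, 18 mm tall, to press or lift by. 84 mm tall, 0.09 kg. The point is on its axis half-way up: 42 mm above the foot, 42 mm below the top of the raised knob; the knob's middle is 33 mm above it. z up its axis
- plunger_a (a joint): how far the knob of cutter_a is pressed down, in m: 0 up, 0.014 on its hard stop. Pressed 8 mm, a sound spring pushes back with about 10 N, a slack one with 3 N; near the stop 16 N and 5 N, then the force climbs steeply. A slack spring has no preload: its knob rests just free of the upper stop, by less than can be seen or read. Two of the four are slack; which stand where changes
- plunger_b (a joint): how far the knob of cutter_b is pressed down, in m: 0 up, 0.014 on its hard stop. Pressed 8 mm, a sound spring pushes back with about 10 N, a slack one with 3 N; near the stop 16 N and 5 N, then the force climbs steeply. A slack spring has no preload: its knob rests just free of the upper stop, by less than can be seen or read. Two of the four are slack; which stand where changes
- plunger_c (a joint): how far the knob of cutter_c is pressed down, in m: 0 up, 0.014 on its hard stop. Pressed 8 mm, a sound spring pushes back with about 10 N, a slack one with 3 N; near the stop 16 N and 5 N, then the force climbs steeply. A slack spring has no preload: its knob rests just free of the upper stop, by less than can be seen or read. Two of the four are slack; which stand where changes
- plunger_d (a joint): how far the knob of cutter_d is pressed down, in m: 0 up, 0.014 on its hard stop. Pressed 8 mm, a sound spring pushes back with about 10 N, a slack one with 3 N; near the stop 16 N and 5 N, then the force climbs steeply. A slack spring has no preload: its knob rests just free of the upper stop, by less than can be seen or read. Two of the four are slack; which stand where changes
- tray_floor (a point): shallow dark metal tray on which the cutters stand in two rows of two, about 100 mm apart: 325 x 265 mm over the rim, 20 mm tall, fixed. The point is the middle of its inner floor, 3 mm above the worktop; x along its long side, z up. It may stand on the left or the right
- pan_floor (a point): empty white plastic kitchen pan on the other side: 162 x 265 mm over the rim, 40 mm tall, inside 140 x 243 mm, fixed. The point is the middle of its inner floor, 3 mm above the worktop; y along its long side, z up
- ring_cutter: steel ring cutter, 52 mm across, 30 mm tall, on the tray near its far edge; not part of the job
- ring_small: steel ring cutter, 38 mm across, 30 mm tall, on the tray near its far edge; not part of the job
- brush: pastry brush, 170 mm long, lying on the tray along its near edge; not part of the job
- spatula: spatula, 240 mm long, lying beyond the pan; not part of the job
- jar: jar, 70 mm across, 100 mm tall, before the pan; not part of the job
- measure: small steel measuring cup, 62 mm across, 60 mm tall, before the pan; not part of the job
Mind the look-alikes: they are no part of the job. Leave any purple or red look-alike of the part that bears cutter_d_mid alone.

How it is judged (in metres and radians):
On the way:
1. the spring of a cutter is felt: some plunger is pressed down at least 5 mm by the fingers while its cutter stands on the tray (((value of joint plunger_a above 0.005 m and contact force between the fingers and cutter_a above 1 N and contact force between cutter_a and tray above 1.5 N) or (value of joint plunger_b above 0.005 m and contact force between the fingers and cutter_b above 1 N and contact force between cutter_b and tray above 1.5 N) or (value of joint plunger_c above 0.005 m and contact force between the fingers and cutter_c above 1 N and contact force between cutter_c and tray above 1.5 N) or (value of joint plunger_d above 0.005 m and contact force between the fingers and cutter_d above 1 N and contact force between cutter_d and tray above 1.5 N))), for 0.1 s.
At the end, for the whole second after the job is handed in: Both slack cutters (no preload: knob at rest just free of its upper stop) stand upright, within 0.15 rad, at rest on the pan's floor, axes within 55 mm (x) and 105 mm (y) of its middle; both sound cutters (knob held against its upper stop) stand upright at rest on the tray's floor (((value of joint plunger_a above 2e-06 m and x of cutter_a_mid in the frame of pan_floor between -0.055 and 0.055 m and y of cutter_a_mid in the frame of pan_floor between -0.105 and 0.105 m and z of cutter_a_mid in the frame of pan_floor below 0.047 m) or (value of joint plunger_a below 2e-06 m and x of cutter_a_mid in the frame of tray_floor between -0.135 and 0.135 m and y of cutter_a_mid in the frame of tray_floor between -0.105 and 0.105 m and z of cutter_a_mid in the frame of tray_floor below 0.047 m)) and ((value of joint plunger_b above 2e-06 m and x of cutter_b_mid in the frame of pan_floor between -0.055 and 0.055 m and y of cutter_b_mid in the frame of pan_floor between -0.105 and 0.105 m and z of cutter_b_mid in the frame of pan_floor below 0.047 m) or (value of joint plunger_b below 2e-06 m and x of cutter_b_mid in the frame of tray_floor between -0.135 and 0.135 m and y of cutter_b_mid in the frame of tray_floor between -0.105 and 0.105 m and z of cutter_b_mid in the frame of tray_floor below 0.047 m)) and ((value of joint plunger_c above 2e-06 m and x of cutter_c_mid in the frame of pan_floor between -0.055 and 0.055 m and y of cutter_c_mid in the frame of pan_floor between -0.105 and 0.105 m and z of cutter_c_mid in the frame of pan_floor below 0.047 m) or (value of joint plunger_c below 2e-06 m and x of cutter_c_mid in the frame of tray_floor between -0.135 and 0.135 m and y of cutter_c_mid in the frame of tray_floor between -0.105 and 0.105 m and z of cutter_c_mid in the frame of tray_floor below 0.047 m)) and ((value of joint plunger_d above 2e-06 m and x of cutter_d_mid in the frame of pan_floor between -0.055 and 0.055 m and y of cutter_d_mid in the frame of pan_floor between -0.105 and 0.105 m and z of cutter_d_mid in the frame of pan_floor below 0.047 m) or (value of joint plunger_d below 2e-06 m and x of cutter_d_mid in the frame of tray_floor between -0.135 and 0.135 m and y of cutter_d_mid in the frame of tray_floor between -0.105 and 0.105 m and z of cutter_d_mid in the frame of tray_floor below 0.047 m)) and angle between each of cutter_a_mid, cutter_b_mid, cutter_c_mid, cutter_d_mid's own z axis and vertical below 0.15 rad and linear speed of each of cutter_a, cutter_b, cutter_c, cutter_d below 0.03 m/s); the robot touches nothing.
It fails at once if a plunger cutter is rammed or banged down: more than 20 N between it and the tray or the pan ((contact force between cutter_a and tray above 20 N or contact force between cutter_a and pan above 20 N) or (contact force between cutter_b and tray above 20 N or contact force between cutter_b and pan above 20 N) or (contact force between cutter_c and tray above 20 N or contact force between cutter_c and pan above 20 N) or (contact force between cutter_d and tray above 20 N or contact force between cutter_d and pan above 20 N)).
It fails at once if a plunger cutter is knocked over (angle between any of cutter_a_mid, cutter_b_mid, cutter_c_mid, cutter_d_mid's own z axis and vertical above 0.8 rad).
It fails at once if one of the tools around is disturbed (moved 30 mm or more) (distance of any of ring_cutter, ring_small, brush, spatula, jar, measure from where it was at the start of the episode above 0.03 m).
It also fails if it takes over 67 s, if anything falls off the work surface, if the arm or the gripper's body presses on something with over 40 N, if the wrist force passes 120 N, or if a joint passes its speed limit or range.

## Working session

There is one attempt and no reset: what is moved stays moved. The work goes in short steps, Python scripts to look and compute and a tool call to move; the robot and the scene stay as the last step left them, time stands still between calls to the robot, and variables do not carry over. Pictures are saved under pics/ and viewed, and the job is handed in when it is done.

Besides the shell and the picture viewer there is one more tool, called after ">>>" as name(argument=value, ...), one argument or row to a line, values as JSON. carry_out: Moves the arm, as the interface text tells. Shifts and turns lie within -1 to 1; 1 stands for 100 cm of shift or 360 degrees of turn. Its arguments: {"type":"object","properties":{"steps":{"type":"array"},"squeeze":{"type":"number"}},"required":["steps"]}

```bash
mkdir -p pics; ls; python3 - <<'E'
from cell import r
import cv2
s=r.read_state();print(s, r.nose_length)
for n in ("scene","top","wrist"):
    c=r.read_camera(n);cv2.imwrite(f"pics/{n}0.png",c["img"])
    print(n,{k:v for k,v in c.items() if k!="img"})
E
```

```text
pics
{'time_s': 0.0, 'q': array([-1.22900927e+00,  4.23844176e-01,  1.63066818e+00, -1.26309786e-05,
        1.08858909e+00, -1.89999212e-02]), 'qd': array([-3.28148444e-04,  8.52977066e-04,  1.49587267e-03, -2.59475835e-04,
        5.77599515e-04, -1.32105198e-05]), 'joint_efforts': array([-2.45088704e-03, -5.44632268e+01, -2.73668575e+01,  6.43179193e-02,
        2.28280347e-02, -1.16590227e-04]), 'tool_pos': array([ 220.47603005, -584.25770211,  232.90816825]), 'ee_rot': array([ 9.83772364e-01,  1.79419525e-01, -1.26747614e-04, -7.43695660e-04]), 'contact_force': array([-0.20224958,  0.1150921 ,  0.43074371]), 'torque': array([-0.01235474,  0.0108782 , -0.02376073]), 'grip_width': 0.9949874272529048} 11.0
scene {'intrinsics': array([[456.59653494,   0.        , 293.52349543],
       [  0.        , 456.59653494, 202.84038111],
       [  0.        ,   0.        ,   1.        ]]), 'position': array([1092.49739006,  634.27214913,  825.35468335]), 'orientation': array([ 0.31928549,  0.86224969, -0.37212008, -0.12692082])}
top {'intrinsics': array([[544.98218847,   0.        , 274.35651382],
       [  0.        , 544.98218847, 208.85107126],
       [  0.        ,   0.        ,   1.        ]]), 'position': array([3.98558122e+02, 5.06660776e-01, 1.27498297e+03]), 'orientation': array([-0.70067454,  0.71023589, -0.03832903,  0.05613414])}
wrist {'intrinsics': array([[369.25695983,   0.        , 276.1303843 ],
       [  0.        , 369.25695983, 205.14448469],
       [  0.        ,   0.        ,   1.        ]]), 'tool_from_camera': array([[-7.48520413e-04, -9.52473420e-01, -3.04620787e-01,
         8.43062646e+01],
       [ 9.99999695e-01, -7.81505529e-04, -1.36462796e-05,
         1.81097897e-01],
       [-2.25065111e-04, -3.04620704e-01,  9.52473714e-01,
        -1.51050730e+02],
       [ 0.00000000e+00,  0.00000000e+00,  0.00000000e+00,
         1.00000000e+00]])}
```

View pics/scene0.png

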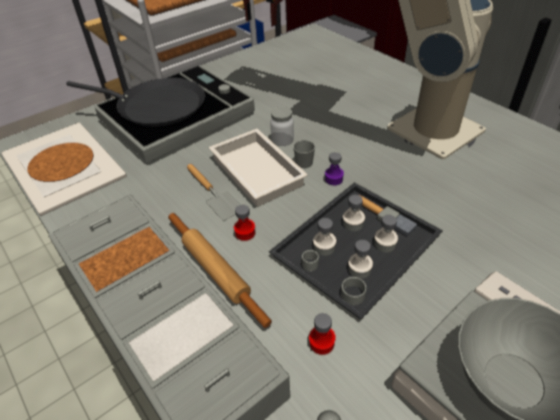

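View pics/top0.png

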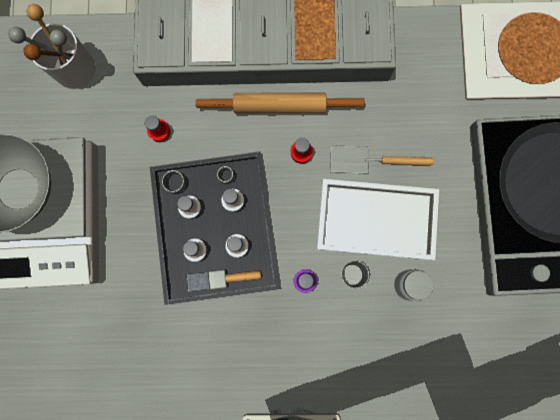

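View pics/wrist0.png

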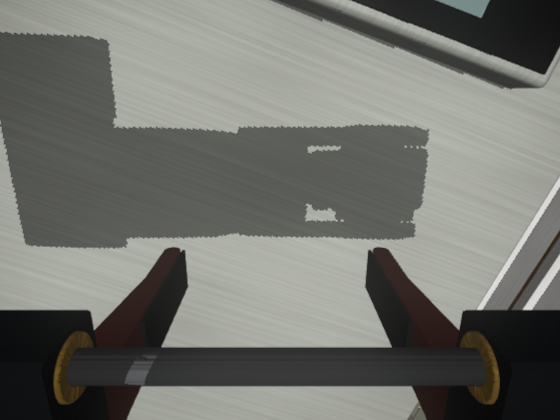

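The tray is on the left (+y) and the pan on the right. Candidates in the top picture:
- White cutters on the tray: about (187,206), (232,199), (194,250), (236,245).
- Look-alikes off the tray: red at (157,128) and (302,150), purple at (305,281).

I'm choosing the four white ones on the tray. Next I'll check them in enlarged crops.

```bash
python3 - <<'E'
import cv2
t=cv2.imread("pics/top0.png");s=cv2.imread("pics/scene0.png")
cv2.imwrite("pics/t_tray.png",cv2.resize(t[145:305,145:285],None,fx=5,fy=5,interpolation=cv2.INTER_CUBIC)[:600] if 0 else cv2.resize(t[150:305,145:285],(560,620),interpolation=cv2.INTER_CUBIC)[:600])
cv2.imwrite("pics/s_tray.png",cv2.resize(s[180:320,265:445],(720,560),interpolation=cv2.INTER_CUBIC))
cv2.imwrite("pics/t_pan.png",cv2.resize(t[140:310,290:445],(542,595),interpolation=cv2.INTER_CUBIC))
cv2.imwrite("pics/s_pan.png",cv2.resize(s[100:220,195:345],(750,600),interpolation=cv2.INTER_CUBIC))
E
```

```text
(no output)
```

View pics/t_tray.png

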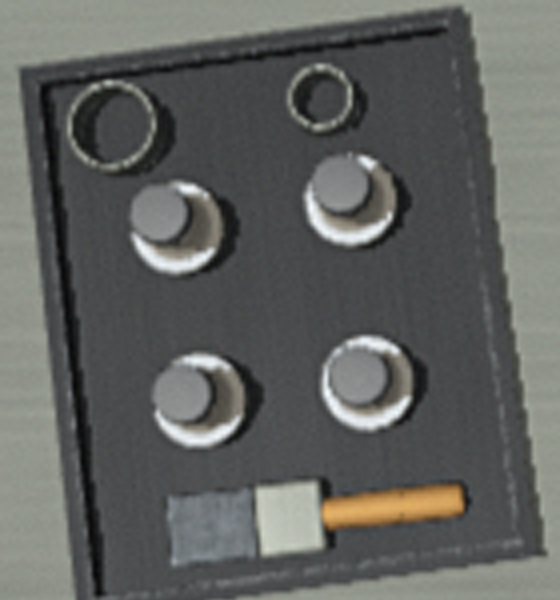

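View pics/s_tray.png

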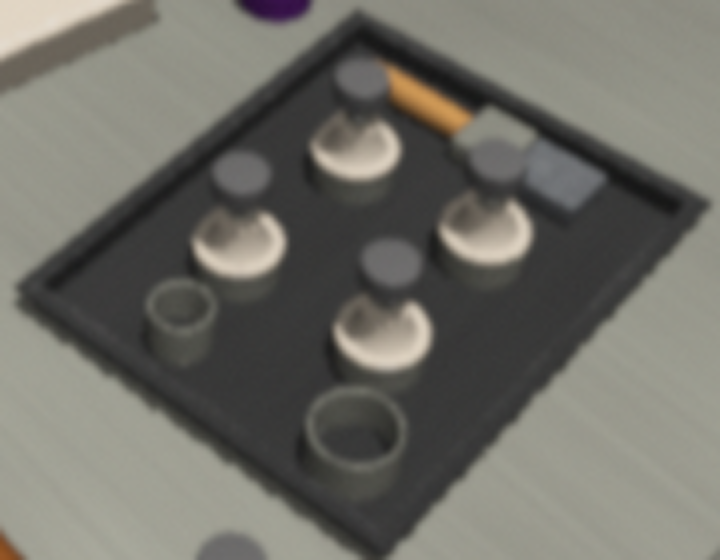

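View pics/t_pan.png

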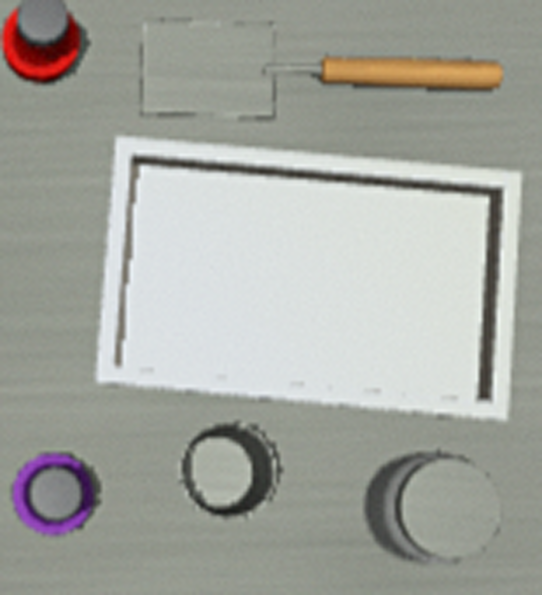

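View pics/s_pan.png

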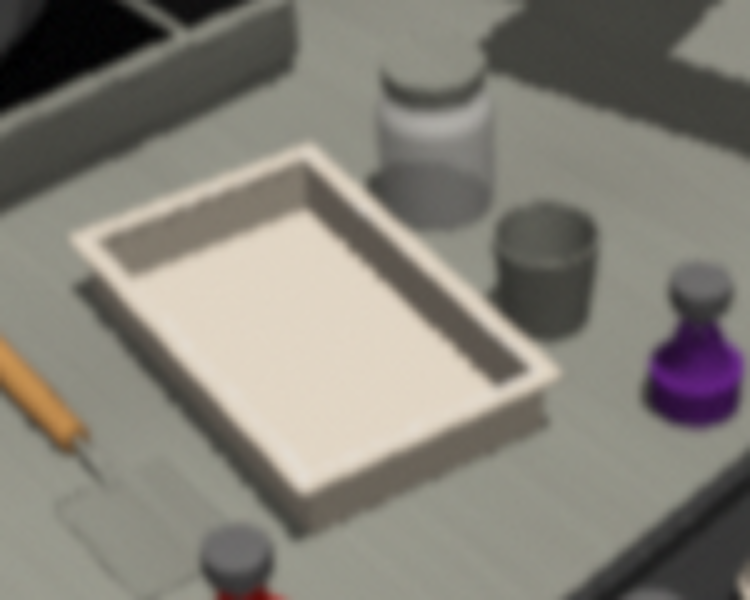

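```bash
cat > h.py <<'E'
import numpy as np, cv2
from scipy.spatial.transform import Rotation as R
def camP(K,pos,quat):
    Rw=R.from_quat(quat).as_matrix(); return np.asarray(K)@np.hstack([Rw.T,(-Rw.T@np.asarray(pos))[:,None]])
def tri(P1,P2,a,b):
    X=cv2.triangulatePoints(P1,P2,np.array(a,float).T,np.array(b,float).T);return (X[:3]/X[3]).T
def proj(P,X):
    h=P@np.append(X,1);return h[:2]/h[2]
def at_z(P,uv,z):
    # intersect with plane z
    H=P[:,[0,1,3]].copy();H[:,2]+=P[:,2]*z
    h=np.linalg.solve(H,[uv[0],uv[1],1]);return h[:2]/h[2]
E
python3 - <<'E'
from h import *; from cell import r
P={}
for n in("scene","top"):
    c=r.read_camera(n);P[n]=camP(c["intrinsics"],c["position"],c["orientation"])
np.savez("P.npz",**P)
f=lambda L,s,o:[((x+.5)/s-.5+o[0],(y+.5)/s-.5+o[1]) for x,y in L]
def do(name,a,b):
    X=tri(P["top"],P["scene"],a,b)
    for x,u,v in zip(X,a,b): print(name,x.round(1),(proj(P["top"],x)-u).round(1),(proj(P["scene"],x)-v).round(1))
    return X
do("knob",f([(161,212),(343,183),(183,393),(359,376)],4,(145,150)),f([(390,265),(242,175),(497,165),(361,80)],4,(265,180)))
p=do("pan",f([(117,137),(522,173),(508,420),(97,381)],3.5,(290,140)),f([(302,490),(75,238),(308,147),(557,370)],5,(195,100)))
print(p.mean(0),np.linalg.norm(np.diff(p[[0,1,2,3,0]],axis=0),axis=1), p[1]-p[0])
p=do("tray",f([(22,70),(463,8),(545,552),(85,610)],4,(145,150)),f([(380,555),(18,290),(358,12),(708,205)],4,(265,180)))
print(p.mean(0),np.linalg.norm(np.diff(p[[0,1,2,3,0]],axis=0),axis=1))
s=r.read_state();print(s["time_s"],s["tool_pos"],R.from_quat(s["ee_rot"]).as_matrix().round(3))
E
```

```text
knob [576.3 228.7  80.9] [-0.  0.] [-0.1 -0. ]
knob [590.8 127.5  80.9] [-0.2  0.2] [-0.3 -0. ]
knob [475.7 215.9  79.2] [-0.  0.] [-0.1 -0. ]
knob [483.9 118.1  81. ] [ 0.1 -0.1] [0.2 0. ]
pan [633.4 -82.5  39. ] [ 0.1 -0.1] [0.2 0. ]
pan [ 604.2 -345.1   36.3] [-0.3  0.5] [-0.6 -0.1]
pan [ 445.1 -329.7   33.7] [ 0.1 -0.2] [0.2 0. ]
pan [474.  -66.5  39.3] [ 0.4 -0.4] [0.7 0.1]
[ 539.17458038 -205.9120881    37.07673557] [264.22308801 159.89852283 264.86394911 160.20422579] [ -29.17159068 -262.59397524   -2.69493943]
tray [673.5 324.4  14.2] [ 0.3 -0.3] [0.7 0. ]
tray [705.5  63.3  13.2] [-0.2  0.2] [-0.4 -0.1]
tray [384.7  20.3  13.2] [-0.7  0.6] [-1.2 -0.1]
tray [355.4 283.8  15.6] [-0.6  0.4] [-0.9  0. ]
[529.78056646 172.93352203  14.05573326] [262.97419482 323.67015224 265.13607617 320.6102798 ]
0.25 [ 220.57788107 -584.52998601  233.32445998] [[ 0.936  0.353 -0.   ]
 [ 0.353 -0.936  0.001]
 [ 0.    -0.001 -1.   ]]
```

Heights agree with the text: knob middles at 79–81 mm against about 78, pan rim about 37–39 against 40. Pan middle is (539,−206). Now I'm moving over the tray with the fingers shut.

>>> carry_out(
  steps=[
    [[-1,0.55,-0.6,0,0],[-1,0.55,-0.6,0,0],[-1,0.55,-0.6,0,0],[-1,0.55,-0.6,0,0],[-1,0.55,-0.6,0,0],[-1,0.55,-0.6,0,0],[-1,0.55,-0.6,0,0],[-1,0.55,-0.6,0,0]],
  ],
  squeeze=10,
)

```text
time_s: 1.05
tool_pos: [369.8, -211.6, 233.9]
ee_rot: [0.984, 0.179, 0.0, 0.0]
contact_force: [0.2, 0.1, -0.6]
grip_width: 0.31
```

>>> carry_out(
  steps=[
    [[-1,0.276,-0.29,0,0],[-1,0.276,-0.29,0,0],[-1,0.276,-0.29,0,0],[-1,0.276,-0.29,0,0],[-1,0.276,-0.29,0,0],[-1,0.276,-0.29,0,0],[-1,0.276,-0.29,0,0],[-1,0.276,-0.29,0,0]],
  ],
)

```text
time_s: 1.85
tool_pos: [525.6, 157.2, 233.8]
ee_rot: [0.984, 0.18, 0.0, 0.0]
contact_force: [1.6, -0.3, 0.8]
grip_width: 0.003
```

>>> carry_out(
  steps=[
    [[-1,0,0,0,0],[-1,0,0,0,0],[-1,0,0,0,0],[-1,0,0,0,0]],
  ],
)

```text
time_s: 2.25
tool_pos: [524.6, 153.7, 233.6]
ee_rot: [0.984, 0.179, -0.0, 0.0]
contact_force: [0.2, 0.7, -0.4]
grip_width: 0.003
```

```bash
cat >> h.py <<'E'
def wristP(r,name=None):
    s=r.read_state(); c=r.read_camera("wrist")
    T=np.eye(4);T[:3,:3]=R.from_quat(s["ee_rot"]).as_matrix();T[:3,3]=s["tool_pos"]
    M=np.linalg.inv(T@c["tool_from_camera"]); P=c["intrinsics"]@M[:3]
    if name: cv2.imwrite(name,c["img"])
    return P,s,c["img"]
E
python3 - <<'E'
from h import *; from cell import r
P,s,im=wristP(r,"pics/w1.png");np.save("Pw1.npy",P)
print(s["time_s"],s["tool_pos"],s["ee_rot"],s["contact_force"],s["q"],s["grip_width"])
for p in [(576.3,228.7,78),(590.8,127.5,78),(475.7,215.9,78),(483.9,118.1,78)]: print(proj(P,p))
E
```

```text
2.25 [524.64423506 153.72641776 233.63029722] [ 9.83908405e-01  1.78673331e-01 -2.89674608e-04  9.15192763e-05] [ 0.17595013  0.71184238 -0.43098462] [ 2.63337001e-01  3.09156900e-01  1.80364203e+00 -1.56319786e-04
  1.02938635e+00  1.47493807e+00] 0.0029973852598914
[210.68066995  99.57928499]
[334.36195378 127.48573824]
[190.2605616  216.12424785]
[297.035726   243.95709963]
```

View pics/w1.png

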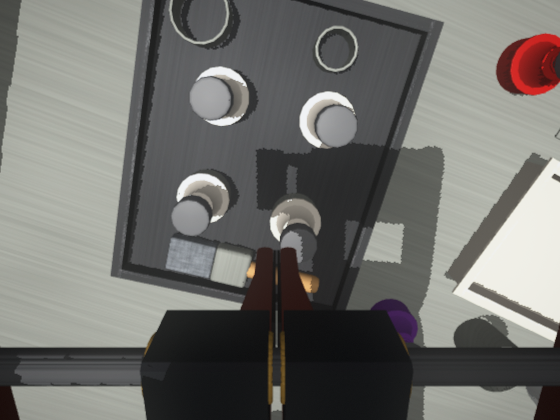

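The wrist view shows the knobs at (211,98), (335,126), (192,214) and (297,238). That is within 1–5 px of where my measured points project. I'll go above cutter 4 (484,118) first and stop about 6 mm over its knob.

>>> carry_out(
  steps=[
    [[-1,-0.051,0.019,0,0],[-1,-0.051,0.019,0.03,0],[-1,-0.051,0.019,0.08,0],[-1,-0.051,0.019,0.11,0],[-1,-0.051,0.019,0.125,0],[-1,-0.051,0.019,0.128,0],[-1,-0.051,0.019,0.128,0],[-1,-0.051,0.019,0.128,0]],
  ],
)

```text
time_s: 3.1
tool_pos: [485.0, 119.0, 106.7]
ee_rot: [0.984, 0.179, 0.001, -0.0]
contact_force: [0.7, 0.1, -0.2]
grip_width: 0.007
```

```bash
python3 - <<'E'
from h import *; from cell import r
P,s,im=wristP(r,"pics/w2.png")
print(s["time_s"],s["tool_pos"],s["contact_force"])
E
```

```text
3.1 [484.95350268 119.03562542 106.74860981] [ 0.72574132  0.08979573 -0.20949877]
```

View pics/w2.png

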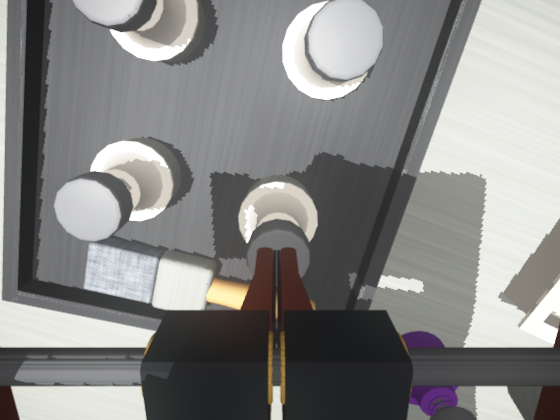

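The fingertips at (277,250) are centred over the knob, whose centre is at (278,248). Pressing in small steps.

>>> carry_out(
  steps=[
    [[-1,0,0,0.004,0],[-1,0,0,0.007,0],[-1,0,0,0.009,0],[-1,0,0,0.01,0],[-1,0,0,0.011,0],[-1,0,0,0.011,0]],
  ],
)

```text
time_s: 3.75
tool_pos: [484.3, 119.3, 94.7]
ee_rot: [0.984, 0.179, 0.0, -0.0]
contact_force: [0.4, 0.0, 1.0]
grip_width: 0.007
```

>>> carry_out(
  steps=[
    [[-1,0,0,0.001,0],[-1,0,0,0.002,0],[-1,0,0,0.003,0],[-1,0,0,0.003,0],[-1,0,0,0.003,0]],
  ],
)

```text
time_s: 4.25
tool_pos: [484.3, 119.3, 91.7]
ee_rot: [0.984, 0.179, 0.0, -0.0]
contact_force: [0.1, -0.1, 1.9]
grip_width: 0.003
```

>>> carry_out(
  steps=[
    [[-1,0,0,0.001,0],[-1,0,0,0.002,0],[-1,0,0,0.002,0],[-1,0,0,0.002,0],[-1,0,0,0.002,0]],
  ],
)

```text
time_s: 4.75
tool_pos: [484.3, 119.3, 89.7]
ee_rot: [0.984, 0.179, 0.0, -0.0]
contact_force: [0.6, 0.7, 3.1]
grip_width: 0.003
```

```bash
python3 - <<'E'
from h import *; from cell import r
F=[]
for i in range(4):
    c=r.read_camera("scene"); s=r.read_state();F.append(s["contact_force"][2])
print(np.round(F,2),s["tool_pos"],s["time_s"]);cv2.imwrite("pics/s2.png",cv2.resize(c["img"][180:320,265:445],(720,560),interpolation=cv2.INTER_CUBIC))
E
```

```text
[2.52 3.87 2.93 3.99] [484.22596158 119.22747696  89.71345675] 4.95
```

View pics/s2.png

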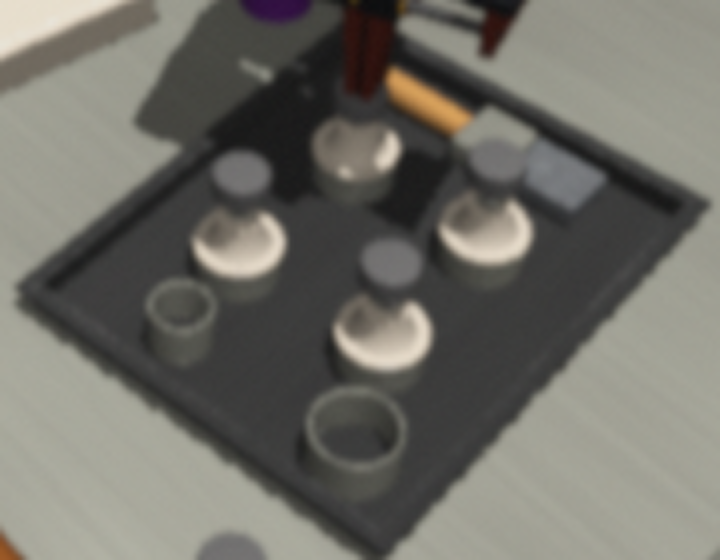

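Cutter 4 pushes back about 3.2 N at 8 mm and the knob is visibly pressed, so it is slack. Next is cutter 3.

>>> carry_out(
  steps=[
    [[-1,0,0,-0.01,0],[-1,0,0,-0.025,0],[-1,0.012,-0.045,-0.025,0],[-1,0.026,-0.093,-0.025,0],[-1,0.026,-0.093,-0.02,0],[-1,0.026,-0.093,-0.017,0],[-1,0.026,-0.093,-0.015,0],[-1,0.026,-0.093,-0.015,0]],
  ],
)

```text
time_s: 5.75
tool_pos: [475.2, 214.0, 104.2]
ee_rot: [0.984, 0.179, -0.001, 0.0]
contact_force: [-0.7, -0.5, 0.3]
grip_width: 0.006
```

```bash
python3 - <<'E'
from h import *; from cell import r
P,s,im=wristP(r,"pics/w3.png")
print(s["time_s"],s["tool_pos"],s["contact_force"])
E
```

```text
5.75 [475.22307855 214.04323057 104.23070749] [-0.67633405 -0.54896877  0.34583833]
```

View pics/w3.png

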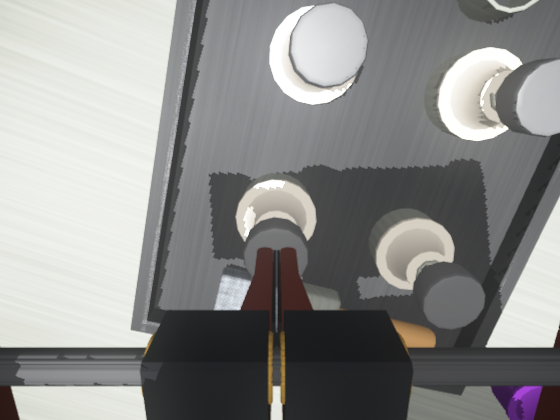

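Fingertips (277,250) are centred on the knob (276,245). Pressing cutter 3.

>>> carry_out(
  steps=[
    [[-1,0,0,0.003,0],[-1,0,0,0.006,0],[-1,0,0,0.007,0],[-1,0,0,0.008,0],[-1,0,0,0.009,0],[-1,0,0,0.01,0],[-1,0,0,0.01,0]],
  ],
)

```text
time_s: 6.5
tool_pos: [475.8, 215.4, 94.8]
ee_rot: [0.984, 0.179, 0.0, 0.0]
contact_force: [-0.6, -0.7, 4.1]
grip_width: 0.005
```

>>> carry_out(
  steps=[
    [[-1,0,0,0.001,0],[-1,0,0,0.002,0],[-1,0,0,0.003,0],[-1,0,0,0.003,0],[-1,0,0,0.003,0]],
  ],
)

```text
time_s: 7.0
tool_pos: [475.9, 215.4, 92.1]
ee_rot: [0.984, 0.179, 0.0, 0.0]
contact_force: [-0.2, -2.5, 8.3]
grip_width: 0.003
```

Cutter 3 pushes back 8.3 N at about 6 mm, so it is sound. Next is cutter 1.

>>> carry_out(
  steps=[
    [[-1,0,0,-0.01,0],[-1,0,0,-0.025,0],[-1,0.048,0.012,-0.025,0],[-1,0.098,0.023,-0.025,0],[-1,0.098,0.023,-0.02,0],[-1,0.098,0.023,-0.015,0],[-1,0.098,0.023,-0.013,0],[-1,0.098,0.023,-0.013,0]],
  ],
)

```text
time_s: 7.8
tool_pos: [573.5, 228.2, 103.9]
ee_rot: [0.984, 0.18, -0.001, 0.0]
contact_force: [0.3, -0.1, -0.2]
grip_width: 0.002
```

```bash
python3 - <<'E'
from h import *; from cell import r
P,s,im=wristP(r,"pics/w4.png")
print(s["time_s"],s["tool_pos"],s["contact_force"])
E
```

```text
7.8 [573.52945127 228.16295583 103.87144983] [ 0.30772506 -0.14491402 -0.24565852]
```

View pics/w4.png

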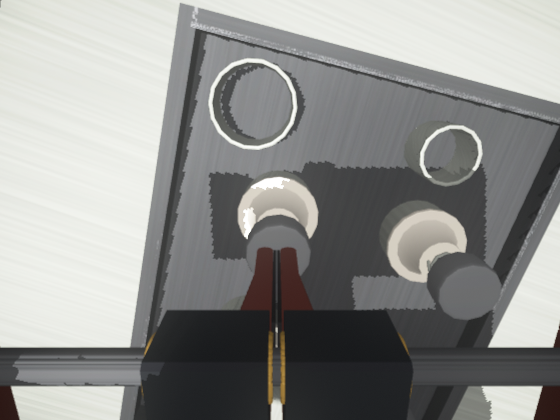

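The fingertips are centred on the knob at (278,245). Pressing cutter 1.

>>> carry_out(
  steps=[
    [[-1,0,0,0.003,0],[-1,0,0,0.006,0],[-1,0,0,0.007,0],[-1,0,0,0.008,0],[-1,0,0,0.009,0],[-1,0,0,0.01,0],[-1,0,0,0.01,0]],
  ],
)

```text
time_s: 8.55
tool_pos: [575.4, 228.5, 94.6]
ee_rot: [0.984, 0.179, -0.0, -0.0]
contact_force: [-0.5, 0.3, 1.0]
grip_width: 0.006
```

>>> carry_out(
  steps=[
    [[-1,0,0,0.001,0],[-1,0,0,0.002,0],[-1,0,0,0.003,0],[-1,0,0,0.003,0],[-1,0,0,0.003,0]],
  ],
)

```text
time_s: 9.05
tool_pos: [575.5, 228.5, 91.7]
ee_rot: [0.984, 0.179, -0.0, -0.0]
contact_force: [-0.3, -0.5, 2.8]
grip_width: 0.009
```

Cutter 1 pushes back 2.8 N at about 6 mm, so it is slack. I'll check that cutter 2 is sound.

>>> carry_out(
  steps=[
    [[-1,0,0,-0.01,0],[-1,0,0,-0.025,0],[-1,-0.011,0.05,-0.025,0],[-1,-0.021,0.1,-0.025,0],[-1,-0.021,0.1,-0.02,0],[-1,-0.021,0.1,-0.015,0],[-1,-0.021,0.1,-0.013,0],[-1,-0.021,0.1,-0.013,0]],
  ],
)

```text
time_s: 9.85
tool_pos: [590.8, 128.7, 104.5]
ee_rot: [0.984, 0.18, -0.0, -0.0]
contact_force: [0.3, 0.5, 0.2]
grip_width: 0.006
```

```bash
python3 - <<'E'
from h import *; from cell import r
P,s,im=wristP(r,"pics/w5.png")
print(s["time_s"],s["tool_pos"],s["contact_force"])
E
```

```text
9.85 [590.78494531 128.69451971 104.46345729] [0.29518202 0.49919132 0.17009365]
```

View pics/w5.png

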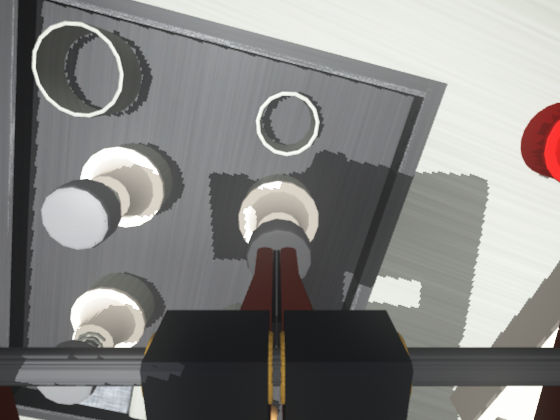

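Fingertips (277,250) are centred on the knob of cutter 2 (278,247).

>>> carry_out(
  steps=[
    [[-1,0,0,0.003,0],[-1,0,0,0.006,0],[-1,0,0,0.007,0],[-1,0,0,0.008,0],[-1,0,0,0.009,0],[-1,0,0,0.01,0],[-1,0,0,0.01,0]],
  ],
)

```text
time_s: 10.6
tool_pos: [591.3, 127.7, 94.9]
ee_rot: [0.984, 0.179, 0.0, -0.0]
contact_force: [-2.3, 1.4, 4.7]
grip_width: 0.005
```

>>> carry_out(
  steps=[
    [[-1,0,0,0.001,0],[-1,0,0,0.002,0],[-1,0,0,0.003,0],[-1,0,0,0.003,0],[-1,0,0,0.003,0]],
  ],
)

```text
time_s: 11.1
tool_pos: [591.5, 127.7, 92.3]
ee_rot: [0.984, 0.179, 0.0, -0.0]
contact_force: [-1.7, 2.6, 7.1]
grip_width: 0.007
```

Cutter 2 pushes back 7.1 N, so it is sound. The slack pair is 1 and 4. Now I'll fetch cutter 1: rise, open to about 60 mm, go over it, then descend round its knob.

>>> carry_out(
  steps=[
    [[-1,0,0,-0.01,0],[-1,0,0,-0.05,0],[0.4,0.01,-0.05,-0.058,0],[0.4,0.021,-0.1,-0.058,0],[0.4,0.021,-0.1,-0.058,0],[0.4,0.021,-0.1,-0.058,0],[0.4,0.021,-0.1,-0.058,0],[0.4,0.021,-0.1,-0.058,0]],
  ],
)

```text
time_s: 11.9
tool_pos: [575.5, 227.1, 149.4]
ee_rot: [0.984, 0.179, -0.0, 0.0]
contact_force: [0.1, -0.5, -0.8]
grip_width: 0.512
```

```bash
python3 - <<'E'
from h import *; from cell import r
P,s,im=wristP(r,"pics/w6.png")
print(s["time_s"],s["tool_pos"],s["contact_force"],s["grip_width"])
print(at_z(P,(278,245),78))
E
```

```text
11.9 [575.46982392 227.06469125 149.35439779] [ 0.06244595 -0.4971997  -0.78044218] 0.5122884499340459
[562.57056572 220.72311909]
```

View pics/w6.png

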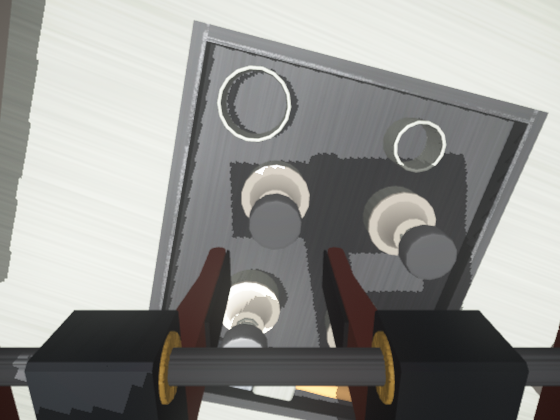

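The knob at (275,220) sits midway between the fingers. Descending to TCP z ≈ 74, then gripping.

>>> carry_out(
  steps=[
    [[0.4,0,0,0,0],[0.4,0,0,0.02,0],[0.4,0,0,0.045,0],[0.4,0,0,0.065,0],[0.4,0,0,0.075,0],[0.4,0,0,0.075,0],[0.4,0,0,0.075,0]],
  ],
)

```text
time_s: 12.65
tool_pos: [576.0, 228.4, 75.2]
ee_rot: [0.984, 0.179, 0.0, -0.0]
contact_force: [-0.5, 0.6, 0.3]
grip_width: 0.697
```

>>> carry_out(
  steps=[
    [[-1,0,0,0,0],[-1,0,0,0,0],[-1,0,0,0,0],[-1,0,0,0,0],[-1,0,0,0,0]],
  ],
  squeeze=15,
)

```text
time_s: 13.15
tool_pos: [575.6, 228.6, 74.9]
ee_rot: [0.984, 0.179, 0.0, -0.0]
contact_force: [-0.5, 0.7, 0.4]
grip_width: 0.385
```

>>> carry_out(
  steps=[
    [[-1,0,0,0,0],[-1,0,0,0,0],[-1,0,0,0,0],[-1,0,0,0,0]],
  ],
)

```text
time_s: 13.55
tool_pos: [575.5, 228.5, 74.7]
ee_rot: [0.984, 0.179, 0.0, -0.0]
contact_force: [0.8, 0.2, -0.1]
grip_width: 0.38
```

The grip closed at 33.4 mm, against a 34 mm knob. Lifting.

>>> carry_out(
  steps=[
    [[-1,0,0,-0.005,0],[-1,0,0,-0.015,0],[-1,0,0,-0.04,0],[-1,0,0,-0.075,0],[-1,0,0,-0.105,0],[-1,0,0,-0.12,0],[-1,0,0,-0.125,0],[-1,0,0,-0.125,0]],
  ],
)

```text
time_s: 14.35
tool_pos: [575.3, 228.5, 199.8]
ee_rot: [0.984, 0.179, 0.0, -0.0]
contact_force: [0.7, -0.2, -1.1]
grip_width: 0.382
```

```bash
python3 - <<'E'
from h import *; from cell import r
P,s,im=wristP(r,"pics/w7.png")
print(s["time_s"],s["tool_pos"],s["contact_force"],s["grip_width"])
T=R.from_quat(s["ee_rot"]).as_matrix()
for t in [(533,-259),(545,-153)]: print(((np.array([*t,s["tool_pos"][2]])-s["tool_pos"])@T).round(1))
E
```

```text
14.35 [575.34339728 228.4802883  199.84465753] [ 0.69395614 -0.18888415 -1.08369364] 0.38205143345249243
[-2.117e+02  4.411e+02 -1.000e-01]
[-1.631e+02  3.462e+02 -1.000e-01]
```

View pics/w7.png

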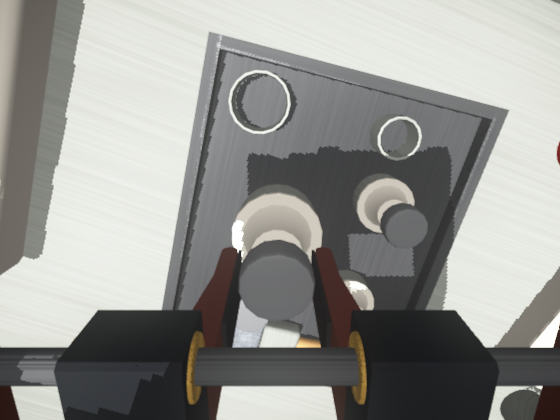

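The cutter is held upright and clear of the tray. Carrying it to the right half of the pan.

>>> carry_out(
  steps=[
    [[-1,-0.006,0.013,0,0],[-1,-0.02,0.04,0,0],[-1,-0.036,0.075,0,0],[-1,-0.053,0.11,0,0],[-1,-0.07,0.146,0,0],[-1,-0.087,0.181,0,0],[-1,-0.104,0.216,0,0],[-1,-0.12,0.25,0,0]],
  ],
)

```text
time_s: 15.2
tool_pos: [549.8, -50.1, 198.3]
ee_rot: [0.984, 0.179, -0.001, -0.0]
contact_force: [0.7, 0.3, -0.5]
grip_width: 0.385
```

>>> carry_out(
  steps=[
    [[-1,-0.017,0.035,0,0],[-1,-0.034,0.07,0,0],[-1,-0.05,0.105,0,0],[-1,-0.067,0.14,0,0],[-1,-0.08,0.168,0,0],[-1,-0.088,0.184,0,0],[-1,-0.091,0.19,0,0],[-1,-0.091,0.19,0,0]],
  ],
)

```text
time_s: 16.0
tool_pos: [532.7, -257.8, 199.0]
ee_rot: [0.984, 0.179, -0.001, -0.0]
contact_force: [-0.3, 0.3, -0.1]
grip_width: 0.378
```

>>> carry_out(
  steps=[
    [[-1,0,0,0,0],[-1,0,0,0,0]],
  ],
)

```text
time_s: 16.2
tool_pos: [533.5, -256.4, 199.6]
ee_rot: [0.984, 0.18, -0.0, -0.0]
contact_force: [0.2, -0.6, -1.3]
grip_width: 0.38
```

```bash
python3 - <<'E'
from h import *; from cell import r
P,s,im=wristP(r,"pics/w8.png")
c=r.read_camera("scene");cv2.imwrite("pics/s8.png",c["img"])
c=r.read_camera("top");cv2.imwrite("pics/t8.png",c["img"])
print(s["time_s"],s["tool_pos"],s["contact_force"],s["grip_width"])
E
```

```text
16.2 [ 533.48361726 -256.37994157  199.57883354] [ 0.17414584 -0.60706059 -1.28411495] 0.38027635194266823
```

View pics/w8.png

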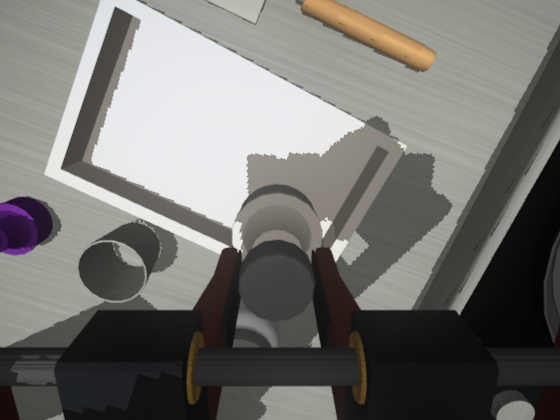

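View pics/s8.png

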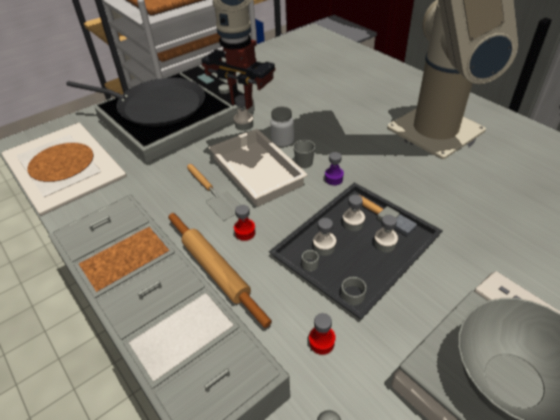

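>>> carry_out(
  steps=[
    [[-1,0,0,0.02,0],[-1,0,0,0.05,0],[-1,0,0,0.08,0],[-1,0,0,0.1,0],[-1,0,0,0.112,0],[-1,0,0,0.116,0],[-1,0,0,0.116,0],[-1,0,0,0.116,0]],
  ],
)

```text
time_s: 17.15
tool_pos: [534.1, -257.9, 84.7]
ee_rot: [0.984, 0.179, 0.001, 0.001]
contact_force: [-0.3, -0.9, 0.4]
grip_width: 0.39
```

```bash
python3 - <<'E'
from h import *; from cell import r
c=r.read_camera("scene");s=r.read_state();cv2.imwrite("pics/s9.png",cv2.resize(c["img"][70:220,195:345],(600,600),interpolation=cv2.INTER_CUBIC))
print(s["time_s"],s["tool_pos"],s["contact_force"],s["grip_width"])
E
```

```text
17.2 [ 534.19033665 -257.98797686   84.84163084] [ 0.23657072 -0.32138362 -1.37698203] 0.3810716612160188
```

View pics/s9.png

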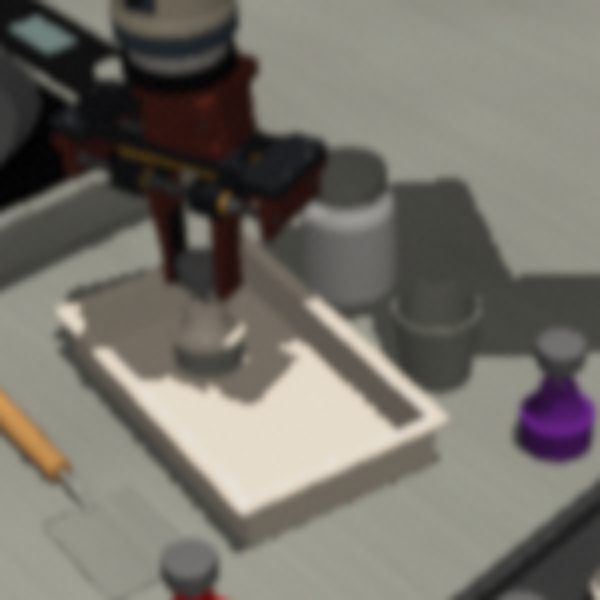

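>>> carry_out(
  steps=[
    [[-1,0,0,0.002,0],[-1,0,0,0.004,0],[-1,0,0,0.006,0],[-1,0,0,0.008,0],[-1,0,0,0.009,0],[-1,0,0,0.01,0],[-1,0,0,0.011,0],[-1,0,0,0.011,0]],
  ],
)

```text
time_s: 18.0
tool_pos: [533.4, -257.7, 72.7]
ee_rot: [0.984, 0.179, 0.0, 0.0]
contact_force: [-0.7, -0.6, 0.0]
grip_width: 0.382
```

>>> carry_out(
  steps=[
    [[-1,0,0,0,0],[-1,0,0,0,0],[-1,0,0,0,0]],
  ],
)

```text
time_s: 18.3
tool_pos: [533.4, -257.7, 72.8]
ee_rot: [0.984, 0.179, 0.0, 0.0]
contact_force: [-0.5, -0.2, 1.0]
grip_width: 0.382
```

```bash
python3 - <<'E'
from h import *; from cell import r
c=r.read_camera("scene");s=r.read_state();cv2.imwrite("pics/s10.png",cv2.resize(c["img"][70:220,195:345],(600,600),interpolation=cv2.INTER_CUBIC))
print(s["time_s"],s["tool_pos"],s["contact_force"],s["grip_width"])
E
```

```text
18.35 [ 533.41813153 -257.70882765   72.75381929] [-0.65159061 -0.30871286  0.41287009] 0.3834366256220064
```

View pics/s10.png

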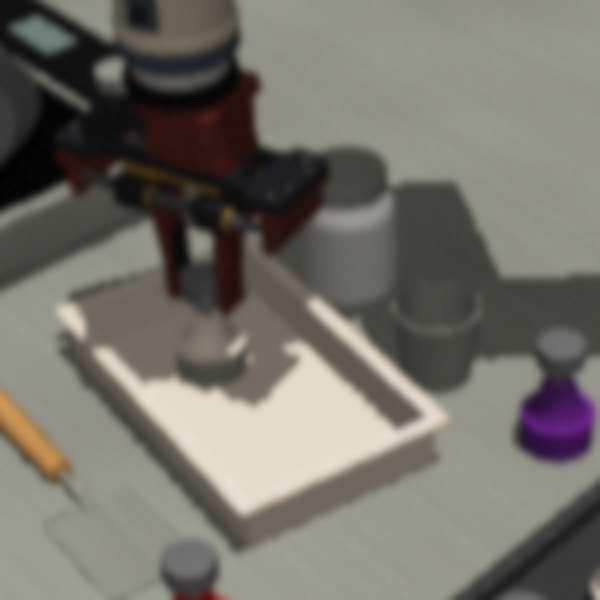

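TCP z is 2 mm below the grip height and the weight has come off (−1.3 to +0.4 N), so the cutter stands in the pan. Releasing softly.

>>> carry_out(
  steps=[
    [[0.0,0,0,0,0],[0.2,0,0,0,0],[0.4,0,0,0,0],[0.4,0,0,0,0],[0.4,0,0,0,0],[0.4,0,0,0,0]],
  ],
)

```text
time_s: 18.95
tool_pos: [533.4, -257.7, 72.7]
ee_rot: [0.984, 0.179, 0.0, -0.0]
contact_force: [-0.4, -0.1, -0.1]
grip_width: 0.698
```

>>> carry_out(
  steps=[
    [[0.4,0,0,-0.015,0],[0.4,0,0,-0.05,0],[0.4,0,0,-0.09,0],[0.4,0,0,-0.11,0],[0.4,0,0,-0.115,0],[0.4,0,0,-0.115,0]],
  ],
)

```text
time_s: 19.55
tool_pos: [533.7, -257.8, 188.8]
ee_rot: [0.984, 0.179, 0.001, 0.001]
contact_force: [-0.7, 0.1, -0.7]
grip_width: 0.701
```

```bash
python3 - <<'E'
from h import *; from cell import r
P,s,im=wristP(r,"pics/w11.png")
print(s["time_s"],s["tool_pos"],s["contact_force"],s["grip_width"])
T=R.from_quat(s["ee_rot"]).as_matrix()
print(((np.array([484.2,118.5,s["tool_pos"][2]])-s["tool_pos"])@T).round(1))
E
```

```text
19.55 [ 533.68582307 -257.81876425  188.83173489] [-0.69797417  0.09682167 -0.66166344] 0.7011698552768201
[  86.6 -369.6   -0.4]
```

View pics/w11.png

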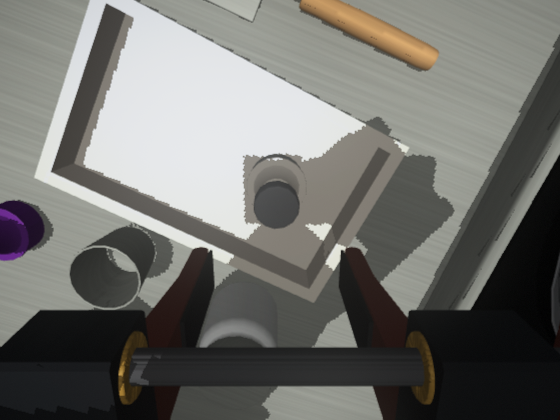

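The first cutter stands upright in the pan, knob at (277,203). Going back for cutter 4.

>>> carry_out(
  steps=[
    [[0.4,0.01,-0.043,0,0],[0.4,0.02,-0.086,0,0],[0.4,0.03,-0.129,0,0],[0.4,0.04,-0.172,0,0],[0.4,0.05,-0.215,0,0],[0.4,0.06,-0.258,0,0],[0.4,0.07,-0.3,0,0],[0.4,0.08,-0.34,0,0]],
  ],
)

```text
time_s: 20.4
tool_pos: [486.6, 90.3, 186.1]
ee_rot: [0.984, 0.179, -0.002, -0.0]
contact_force: [-0.2, -0.6, -0.2]
grip_width: 0.698
```

>>> carry_out(
  steps=[
    [[0.4,0.006,-0.029,0.01,0],[0.4,0.006,-0.029,0.03,0],[0.4,0.006,-0.029,0.038,0],[0.4,0.006,-0.029,0.038,0],[0.4,0.006,-0.029,0.038,0]],
  ],
)

```text
time_s: 20.9
tool_pos: [483.4, 117.3, 149.3]
ee_rot: [0.984, 0.179, -0.001, 0.0]
contact_force: [0.4, -0.3, 0.1]
grip_width: 0.696
```

```bash
python3 - <<'E'
from h import *; from cell import r
P,s,im=wristP(r,"pics/w12.png")
print(s["time_s"],s["tool_pos"],s["contact_force"],s["grip_width"])
T=R.from_quat(s["ee_rot"]).as_matrix()
print(((np.array([484.2,118.5,s["tool_pos"][2]])-s["tool_pos"])@T).round(1), proj(P,[484.2,118.5,87]))
E
```

```text
20.9 [483.40009153 117.32329621 149.2789811 ] [ 0.36239766 -0.33136365  0.09172217] 0.6958773755008528
[ 1.2 -0.8 -0. ] [274.55360237 227.97172395]
```

View pics/w12.png

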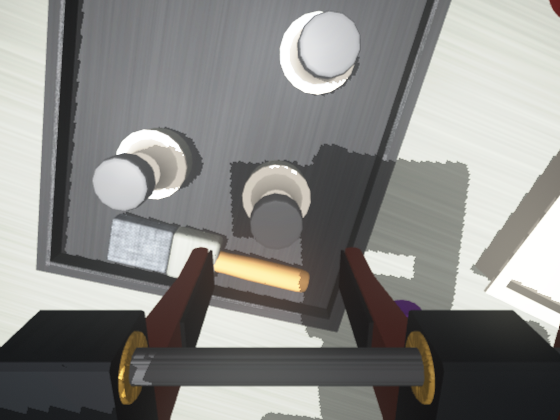

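The knob at (276,222) is centred between the fingers at 208 and 344. Descending and gripping.

>>> carry_out(
  steps=[
    [[0.4,0,0,0.01,0],[0.4,0,0,0.03,0],[0.4,0,0,0.055,0],[0.4,0,0,0.07,0],[0.4,0,0,0.075,0],[0.4,0,0,0.075,0],[0.4,0,0,0.075,0]],
  ],
)

```text
time_s: 21.65
tool_pos: [484.1, 117.9, 75.2]
ee_rot: [0.984, 0.179, 0.0, -0.0]
contact_force: [1.3, -0.3, -0.5]
grip_width: 0.699
```

>>> carry_out(
  steps=[
    [[-1,0,0,0,0],[-1,0,0,0,0],[-1,0,0,0,0],[-1,0,0,0,0],[-1,0,0,0,0],[-1,0,0,0,0],[-1,0,0,0,0],[-1,0,0,0,0]],
  ],
  squeeze=15,
)

```text
time_s: 22.45
tool_pos: [483.7, 117.9, 74.7]
ee_rot: [0.984, 0.179, 0.0, 0.0]
contact_force: [1.2, 0.4, -0.3]
grip_width: 0.383
```

>>> carry_out(
  steps=[
    [[-1,0,0,-0.005,0],[-1,0,0,-0.015,0],[-1,0,0,-0.04,0],[-1,0,0,-0.075,0],[-1,0,0,-0.105,0],[-1,0,0,-0.12,0],[-1,0,0,-0.125,0],[-1,0,0,-0.125,0]],
  ],
)

```text
time_s: 23.25
tool_pos: [483.7, 118.0, 200.5]
ee_rot: [0.984, 0.179, 0.001, -0.0]
contact_force: [0.3, 0.1, -1.9]
grip_width: 0.383
```

>>> carry_out(
  steps=[
    [[-1,-0.002,0.012,0,0],[-1,-0.005,0.038,0,0],[-1,-0.01,0.075,0,0],[-1,-0.015,0.115,0,0],[-1,-0.021,0.155,0,0],[-1,-0.026,0.19,0,0],[-1,-0.031,0.225,0,0],[-1,-0.035,0.255,0,0]],
  ],
)

```text
time_s: 24.05
tool_pos: [540.0, -135.5, 198.1]
ee_rot: [0.984, 0.179, -0.001, -0.0]
contact_force: [0.3, 1.0, -1.0]
grip_width: 0.383
```

>>> carry_out(
  steps=[
    [[-1,-0.002,0.014,0,0],[-1,-0.003,0.02,0,0],[-1,-0.003,0.02,0,0],[-1,-0.003,0.02,0,0]],
  ],
)

```text
time_s: 24.45
tool_pos: [544.6, -151.8, 199.3]
ee_rot: [0.984, 0.18, -0.0, -0.0]
contact_force: [0.2, 0.0, -0.4]
grip_width: 0.383
```

```bash
python3 - <<'E'
from h import *; from cell import r
P,s,im=wristP(r,"pics/w13.png")
print(s["time_s"],s["tool_pos"],s["contact_force"],s["grip_width"])
E
```

```text
24.45 [ 544.57664902 -151.78587316  199.26146637] [ 0.23175476  0.04571385 -0.3920267 ] 0.3833621313841736
```

View pics/w13.png

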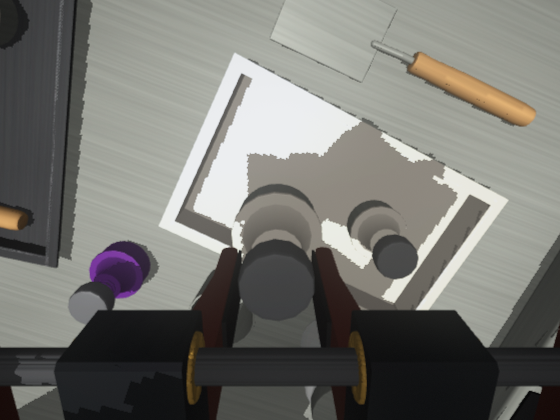

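Cutter 4 is over the left half of the pan, and the first cutter stands at (385,240) well clear. Lowering.

>>> carry_out(
  steps=[
    [[-1,0,0,0.02,0],[-1,0,0,0.05,0],[-1,0,0,0.08,0],[-1,0,0,0.1,0],[-1,0,0,0.112,0],[-1,0,0,0.116,0],[-1,0,0,0.116,0],[-1,0,0,0.116,0]],
  ],
)

```text
time_s: 25.3
tool_pos: [545.9, -152.8, 84.7]
ee_rot: [0.984, 0.18, 0.001, 0.0]
contact_force: [-0.1, 0.4, -0.8]
grip_width: 0.384
```

>>> carry_out(
  steps=[
    [[-1,0,0,0.002,0],[-1,0,0,0.004,0],[-1,0,0,0.006,0],[-1,0,0,0.008,0],[-1,0,0,0.009,0],[-1,0,0,0.01,0],[-1,0,0,0.011,0],[-1,0,0,0.011,0]],
  ],
)

```text
time_s: 26.1
tool_pos: [545.2, -152.8, 72.6]
ee_rot: [0.984, 0.179, 0.0, 0.0]
contact_force: [-0.1, -0.1, 0.7]
grip_width: 0.387
```

>>> carry_out(
  steps=[
    [[-1,0,0,0,0],[-1,0,0,0,0],[-1,0,0,0,0]],
  ],
)

```text
time_s: 26.4
tool_pos: [545.2, -152.8, 72.8]
ee_rot: [0.984, 0.179, 0.0, 0.0]
contact_force: [-0.9, -0.4, 1.0]
grip_width: 0.382
```

```bash
python3 - <<'E'
from h import *; from cell import r
c=r.read_camera("scene");s=r.read_state();cv2.imwrite("pics/s14.png",cv2.resize(c["img"][70:220,195:345],(600,600),interpolation=cv2.INTER_CUBIC))
print(s["time_s"],s["tool_pos"],s["contact_force"],s["grip_width"])
E
```

```text
26.45 [ 545.16798225 -152.7985537    72.74410337] [ 0.39917124 -0.84506722  1.28743664] 0.3806201595072679
```

View pics/s14.png

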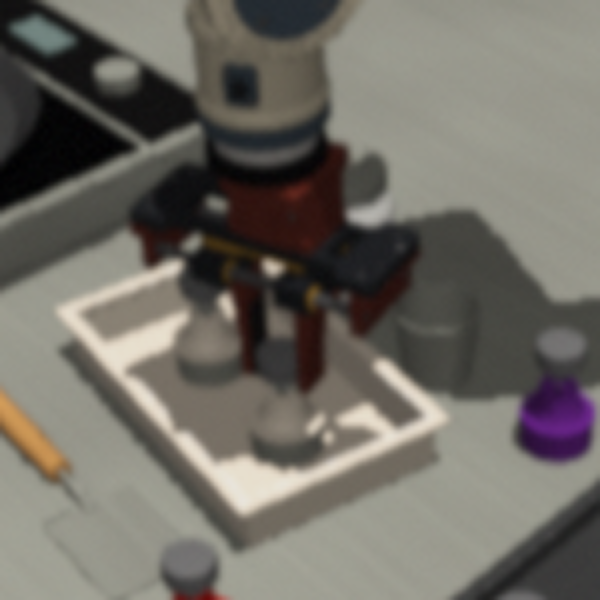

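The cutter stands on the pan floor and the force has reversed by about +1 N. Releasing and backing off.

>>> carry_out(
  steps=[
    [[0.0,0,0,0,0],[0.2,0,0,0,0],[0.4,0,0,0,0],[0.4,0,0,0,0],[0.4,0,0,0,0],[0.4,0,0,0,0]],
  ],
)

```text
time_s: 27.05
tool_pos: [545.1, -152.8, 72.6]
ee_rot: [0.984, 0.179, -0.0, -0.0]
contact_force: [0.3, -0.5, 0.5]
grip_width: 0.703
```

>>> carry_out(
  steps=[
    [[0.4,0,0,-0.015,0],[0.4,0,0,-0.05,0],[0.4,0,0,-0.09,0],[0.4,0,0,-0.13,0],[0.4,0,0,-0.15,0],[0.4,0,0,-0.15,0],[0.4,0,0,-0.15,0]],
  ],
)

```text
time_s: 27.75
tool_pos: [544.9, -152.7, 223.2]
ee_rot: [0.984, 0.179, 0.0, 0.0]
contact_force: [0.0, -0.4, -1.0]
grip_width: 0.7
```

```bash
python3 - <<'E'
from h import *; from cell import r
P,s,im=wristP(r,"pics/w15.png")
c=r.read_camera("scene");cv2.imwrite("pics/s15.png",c["img"])
c=r.read_camera("top");cv2.imwrite("pics/t15.png",c["img"])
print(s["time_s"],s["tool_pos"],s["contact_force"],s["grip_width"])
E
```

```text
27.75 [ 544.9470569  -152.73473023  223.1826481 ] [ 0.00587546 -0.37607979 -0.99293677] 0.7004592801955357
```

View pics/w15.png

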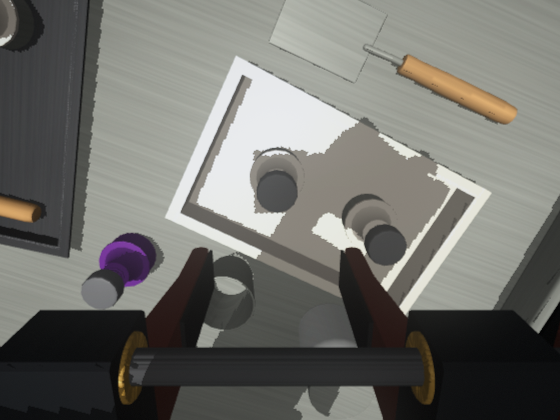

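View pics/s15.png

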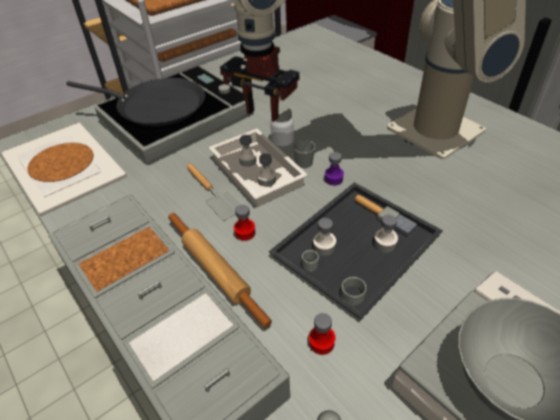

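View pics/t15.png

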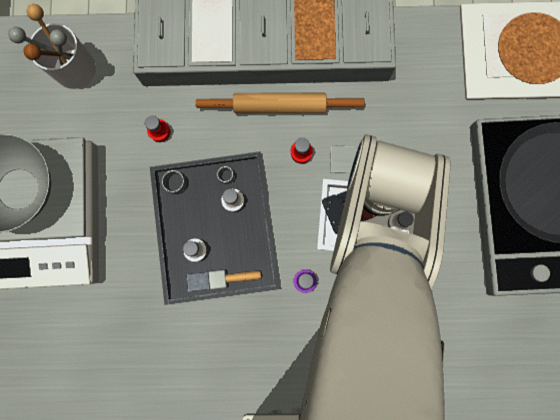

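Both slack cutters stand upright in the pan: wrist view (277,190) and (385,243), scene (247,148) and (266,167). The two sound ones still stand at top (232,199) and (194,250), and the tools are where they were. Handing in.

```bash
python3 - <<'E'
from cell import r
print(r.finish_job())
E
```

```text
the job is handed in; nothing more can be done
None
```

The two slack cutters are standing upright in the white pan, and the two sound ones are still on the tray. I handed the job in at about 28 s of the 67 s allowed; it reports no verdict.

| Cutter, at first (x, y) in mm | Pressed about | Pushed back | Result |
|---|---|---|---|
| (484, 118) | 8 mm | 3.2 N | slack |
| (576, 229) | 6 mm | 2.8 N | slack |
| (476, 216) | 6 mm | 8.3 N | sound |
| (591, 128) | 6 mm | 7.1 N | sound |

- **Pressing:** only the first cutter was pressed the full 8 mm. I stopped the other three at about 6 mm because the forces were already clear.
- **Placing:** I lifted both slack cutters by their knobs and set them down at about (533, −258) and (545, −153). That is roughly 50 mm either side of the pan's middle, and the force changed by less than 2 N at touchdown.
- **Last checks:** in the final pictures both cutters in the pan stand upright. The sound cutters, rings, brush and spatula look where they were, and so do the jar and measuring cup as far as they could be seen. The gripper was open and clear of everything.
- **Not fully checked:** in the final top view the arm hid most of the pan, so I relied on the wrist and scene views there. The cutter positions in the pan come from the arm's pose at release, not a fresh measurement.
- **Disagreement:** the knob middles measured 79–81 mm high against about 78 mm expected, which is within calibration.

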